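Raise the telescopic work light two holes, pin by pin

TASK

Raise the work light's sliding blue tube from its lowest to its highest hole: press the brass pin flush, slide the tube up until the pin springs fully out in the middle hole, then the same again to the last hole, and leave it locked there. Feel for the click and do not force the tube against the pin; leave the other things on the table where they stand.

Things in the scene. Friction and masses are not known exactly. Their poses are not given: they have to be found in the camera images.
- lamp: Work light, fixed to the table. Its dark steel foot (130 x 110 mm, 12 mm high, grey block on it 64 mm high) holds the low end of a 27 mm square aluminium inner tube. Origin: on the table straight below the pin; x points, level, the way the tube climbs; the foot lies 55 to 185 mm behind the origin (-x).
- pin_spot (a point): Point on the centreline of the slanting tube, level with the brass pin, 140 mm above the table; fixed, it does not move in the work. x axis: up along the tube, 38 degrees above level. y axis: level, across the tube, the pin is on the -y side. z axis: square out of the tube's upper face, 38 degrees from vertical.
- pin_tip (a point): Tip of the brass spring pin, 16 mm across with a tapered end; at the start it sticks out 6 mm from the blue tube's -y face, 23 mm from pin_spot. Axes as pin_spot. It belongs to the fixed inner tube and moves only in and out (in is +y): the blue tube slides over it.
- pin: The brass pin; origin at its tip, same as pin_tip. 4 N of spring when out (tip at y = -0.023 in pin_spot's frame), 6 N when flush (y = -0.017), about y = -0.014 when trapped under the wall between two holes. More than about 1.5 mm proud it blocks the tube; once flush, its taper lets the hole's edge ride over it and push it right in, for some 10 N more along the tube.
- boom: The sliding blue tube with its panel, 0.35 kg, rubber-coated (friction about 1). Origin on its centreline at its uppermost hole: at pin_spot at the start, 0.09 m or so further up (pin_spot's x) at the end; end stop at 0.108. When the pin springs out in a hole it stops the tube hard; thrust of over 40 N on the pin would harm it. About 4 N of friction holds the tube between holes.
- tube_low (a point): Lower end of the blue tube, on its centreline; moves with it. The tube is 34 mm square, its wall 3 mm, with three 17 mm holes in its -y face, drilled unevenly, 38 to 53 mm apart. A black collar 40 mm square covers the lowest 14 mm. At the start it lies 117 mm below pin_spot along the tube, and the tube's top 108 mm above pin_spot.
- head_back (a point): Middle of the lower edge, on the foot's side, of the level grey LED panel (138 mm along the climb, 104 mm wide, 20 mm high) on the blue tube's top; moves with it. At the start 86 mm above pin_spot and 12 mm beyond it: an upright gripper at the pin would strike the panel, one tilted square to the tube clears it.
- hole_punch: revolving leather punch with red grips, lying flat, 66 x 169 x 13 mm; origin at the centre of its underside; bystander
- tin_wax: round flat screw tin with an ochre lid, 60 mm across, 20 mm high; origin at the centre of its underside; bystander
- tape_roll: roll of brown kraft tape lying flat, 72 mm across, 24 mm high; origin at the centre of its underside; bystander
- thread_spool_1: spool of red thread, upright, 29 mm across, 46 mm high; origin at the centre of its underside; bystander
- thread_spool_2: spool of blue thread, upright, 29 mm across, 46 mm high; origin at the centre of its underside; bystander
- cedar_block_1: cedar block, 45 x 62 x 40 mm; origin at the centre of its underside; bystander
- sign_stand_a: upright card holder in an oak foot, 73 x 100 mm, 169 mm high; origin at the centre of its underside; bystander
- eyelet_jar: glass jar of brass eyelets with a black cap, 45 mm across, 56 mm high; origin at the centre of its underside; bystander

How it is judged:
By the outcome, as a careful person would: the job done as asked, in the order asked, and still so for the second after the job is handed in, with the robot touching nothing.
It also fails if it takes over 48 s, if anything falls off the work surface, if the arm or the gripper's body presses on something with over 40 N, if the wrist force passes 120 N, or if a joint passes its speed limit or range.

ROBOT

A 6-joint arm with a two-finger parallel gripper is mounted at the origin on a cart in front of the work surface, level with it; the furniture and walls round the work are solid. World frame = base frame: x ahead of the robot, y to its left, z up, the work surface at z = 0. Lengths are in mm, angles in rad, forces in N, time in s.
With the tool pointing down it reaches from about 400 to 825 mm from the base axis. Payload 7 kg.
Tool frame: the origin (TCP) lies midway between the tips of the shut fingers; the grasp point (between the pads) lies 19 mm behind it; z points along the fingers, y is the line along which they close (so a half turn about z gives the same grasp; the last joint's range is limited). The gripper opens to 88 mm and grips with 3 to 60 N. Pads are 19 mm wide; open, the fingers measure 130 mm over their backs; the gripper's body (78 mm by 193 mm) begins 47 mm behind the grasp point.
Start: joints at [-0.836, 0.359, 0.012, 0, -1.224, -0.288], TCP at [291.627, -608.727, 226.561] pointing down, gripper open.
Joint ranges: [-3.07, 3.07], [-1.43, 2.12], [-1.02, 1.25], [-3.03, 1.67], [-3.05, -0], [-3.03, 3.03]. Speed limits (rad/s): [2.39, 2.39, 3.01, 3.14, 3.14, 3.14].

INTERFACE

Orientations are given as a unit quaternion [x, y, z, w].
In Python, from plant import move_ptp, line_to, move_joints, move_gripper, pause, solve_ik, camera, get_calibration, Unreachable, close_job, find_in, masks_of, current_t, current_joint_pos, current_qvel, current_tau, current_tcp_pos, current_eef_rot, current_contact_force, current_moment, current_width, current_finger_force gives the robot as it stands. Calls block until the motion is done:
- move_ptp(position, orientation): joint-space move of the TCP to a pose.
- line_to(position, velocity=150, ori=None): straight line of the TCP; ori=None keeps the orientation; velocity is the mean speed in mm/s.
- move_joints(angles): joint-space move.
- move_gripper(opening, force=None): finger opening in mm; force is the grip in N (None keeps the last); returns when the fingers have stopped.
- pause(seconds).
- solve_ik(position, orientation): joint angles nearest the present ones, or None.
- camera(name): name is "scene" or "top"; returns the picture (480x640x3 uint8, red, green, blue); there is no depth.
- get_calibration(name): a dict with "fx", "fy", "cx", "cy" (pixels), "view" (4x4, takes a point from world to camera coordinates). Camera axes: x right, y up, looking along -z (the intrinsics and any distortion apply to the point x, -y, -z); pixel columns grow to the right and rows downward; lengths in mm; the calibration is good to about 2 mm. A picture is of the moment at which its call begins. get_calibration takes no time and is no camera call.
A pose or a line that the arm cannot do raises Unreachable and nothing moves.
- close_job(): hands the job in; it is judged then, once.
Trained networks look in the newest picture that a camera, given by its name, has taken for a name from the list of things; names that differ only in an ending like _2 or _b are one class to them, and where a whole thing is asked for, a point or a joint stands for the part that bears it (a point fixed in the world has none). Each returns a list of dicts, best first, with "conf" (0 to 1); they miss things now and then, are a little off and sometimes report something else, mostly with a low value. They report only what shows in the picture. A call takes as long as a camera call.
- find_in(camera, target): "point" ([column, row] in pixels, amid what is visible of it).
- masks_of(camera, target): "mask" (480x640 bool, what is visible of it) and "point" ([column, row] in pixels, amid what is visible of it).
Readings, each from a call of its own:
- current_t(): time.
- current_joint_pos(): joint angles.
- current_qvel(): joint speeds.
- current_tau(): joint torques, N m.
- current_tcp_pos(): TCP position.
- current_eef_rot(): TCP orientation.
- current_contact_force(): force on the tool from outside, world axes, zero at the start.
- current_moment(): the same for the moment, N m.
- current_width(): finger opening in mm.
- current_finger_force(): force on a finger pad.
Only numpy, scipy, OpenCV 4.12 (cv2) and the standard library are available. Lean on these libraries where they do the work, as an engineer would, in place of code of your own. Each camera call takes 0.05 s, during which the arm holds its last target. There are 200 camera calls.

## Working session

There is one attempt and no reset: what is moved stays moved. The work goes in short steps, each a Python script; the robot and the scene stay as the last script left them, time stands still between calls to the robot, and variables do not carry over. Pictures are saved under pics/ and viewed, at most 10 in all, crops included, and the job is handed in when it is done.

```bash
ls; mkdir -p pics
python3 - <<'E'
from plant import *
import cv2,numpy as np
for n in ("scene","top"):
    im=camera(n); cv2.imwrite(f"pics/{n}0.png",im[:,:,::-1])
    c=get_calibration(n); print(n,{k:np.round(v,4).tolist() if k=="view" else v for k,v in c.items()})
    for t in ("pin_tip","tube_low","head_back","boom","lamp","pin_spot"):
        try: print(t,[(np.round(d["point"],1).tolist(),round(d["conf"],2)) for d in find_in(n,t)][:3])
        except Exception as e: print(t,e)
print(current_t(),current_eef_rot(),current_width())
E
```

```text
pics
plant.py
scene {'fx': 590.2373954014596, 'fy': 590.2373954014596, 'cx': 315.2747906150162, 'cy': 238.99714574098107, 'view': [[-0.8333, -0.5527, 0.0058, 446.9442], [0.3518, -0.5222, 0.7769, -310.9163], [-0.4264, 0.6495, 0.6296, -1047.1668], [0.0, 0.0, 0.0, 1.0]]}
pin_tip [([334.0, 201.9], 0.39)]
tube_low [([335.4, 199.1], 0.57)]
head_back [([335.3, 202.4], 0.89)]
boom [([332.6, 203.2], 0.56)]
lamp [([317.6, 250.6], 0.65)]
pin_spot [([333.0, 207.8], 0.57), ([314.1, 247.6], 0.17)]
top {'fx': 575.5544737165247, 'fy': 575.5544737165247, 'cx': 315.2485468108935, 'cy': 248.31950952888818, 'view': [[0.0352, -0.9994, -0.0024, -21.7967], [0.975, 0.0338, 0.2195, -568.4206], [-0.2193, -0.0101, 0.9756, -961.905], [0.0, 0.0, 0.0, 1.0]]}
pin_tip []
tube_low [([379.0, 254.9], 0.86)]
head_back [([379.3, 254.7], 0.63)]
boom [([380.0, 251.8], 0.97)]
lamp [([356.8, 256.1], 0.94)]
pin_spot [([378.7, 258.8], 0.55)]
0.7 [-2.21566084e-01  9.75145359e-01 -6.02900681e-06 -5.24934340e-06] 87.90388791379898
```

View pics/scene0.png

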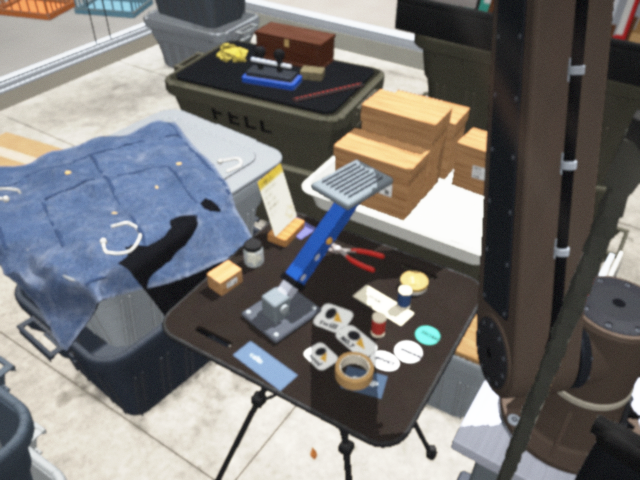

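View pics/top0.png

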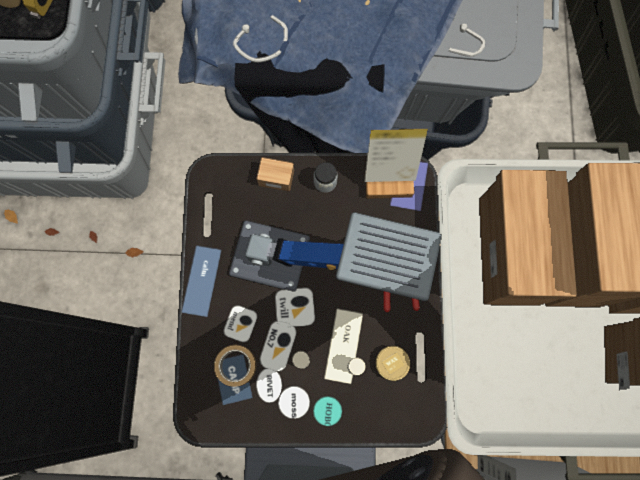

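The scene view shows the foot at about (280,315), the blue tube running from (290,280) to (350,210) and the panel at (352,183). In the top view the foot is at (270,250), the panel at (390,255), and a brass spot at about (332,267), so the pin is on the robot's side and the tube climbs towards world -y. Next I'll fit the lamp pose (x, y, yaw) to the masks, using the known geometry.

```bash
cat > geo.py <<'E'
import numpy as np, cv2
from plant import *
T=np.radians(38)
def proj(P,c):
    q=np.c_[P,np.ones(len(P))]@np.array(c["view"]).T
    return np.c_[c["cx"]+c["fx"]*q[:,0]/-q[:,2], c["cy"]-c["fy"]*q[:,1]/-q[:,2]]
def box(lo,hi): return np.array([[x,y,z] for x in (lo[0],hi[0]) for y in (lo[1],hi[1]) for z in (lo[2],hi[2])],float)
R38=np.array([[np.cos(T),0,-np.sin(T)],[0,1,0],[np.sin(T),0,np.cos(T)]])  # tube axes in lamp frame
def slant(lo,hi): return box(lo,hi)@R38.T+[0,0,140]
def boom(s=0):
    d=s*R38[:,0]
    return [slant((-117+s,-17,-17),(108+s,17,17)),slant((-117+s,-20,-20),(-103+s,20,20)),box((12,-52,226),(150,52,246))+d]
foot=[box((-185,-55,0),(-55,55,12))]
def world(P,p):
    c,s=np.cos(p[2]),np.sin(p[2]); return P@np.array([[c,-s,0],[s,c,0],[0,0,1]]).T+[p[0],p[1],0]
def sil(parts,p,c,k=4):
    m=np.zeros((480*k,640*k),np.uint8)
    for b in parts: cv2.fillConvexPoly(m,cv2.convexHull(np.round((proj(world(b,p),c)+.5)*k).astype(np.int32)),1)
    return cv2.resize(m.astype(np.float32),(640,480),interpolation=cv2.INTER_AREA)
E
python3 - <<'E'
from geo import *
from scipy.optimize import minimize
M={}
for n in ("scene","top"):
    camera(n)
    for t in ("boom","lamp"):
        r=masks_of(n,t); 
        if r: M[n,t]=r[0]["mask"]; print(n,t,r[0]["conf"],r[0]["mask"].sum(),np.argwhere(r[0]["mask"]).min(0),np.argwhere(r[0]["mask"]).max(0))
    if n=="top":
        for t in ("sign_stand_a","hole_punch","eyelet_jar","cedar_block_1"): print(t,[(np.round(d["point"]),round(d["conf"],2)) for d in find_in(n,t)][:2])
np.savez("masks.npz",**{a+"_"+b:m for (a,b),m in M.items()})
C={n:get_calibration(n) for n in ("scene","top")}
def cost(p,keys):
    e=0
    for n,t in keys:
        s=sil(boom() if t=="boom" else boom()+foot,p,C[n]); m=M[n,t]
        e+=1-np.minimum(s,m).sum()/np.maximum(s,m).sum()
    return e
def fit(keys,p0):
    r=minimize(cost,p0,args=(keys,),method="Nelder-Mead",options=dict(initial_simplex=np.array(p0)+np.array([[0,0,0],[20,0,0],[0,20,0],[0,0,.15]]),xatol=.05,fatol=1e-4)); print(keys,r.x.round(3),r.fun); return r.x
best=None
p0=min(([x,y,-np.pi/2+a] for x in range(450,750,20) for y in range(-150,100,20) for a in(-.2,0,.2)),key=lambda p:cost(p,[k for k in M if k[1]=="boom"]))
for keys in ([k for k in M if k[1]=="boom"],list(M),[k for k in M if k[0]=="top"],[k for k in M if k[0]=="scene"]):
    p=fit(keys,p0); best=p if best is None else best
out=[]
for n,(a,b,c_,d) in {"scene":(150,350,230,410),"top":(130,330,220,450)}.items():
    im=cv2.imread(f"pics/{n}0.png")[a:b,c_:d]; im=cv2.resize(im,None,fx=390/(d-c_),fy=390/(d-c_),interpolation=cv2.INTER_CUBIC); k=390/(d-c_)
    for bx in boom()+foot+[slant((-8,-23,-8),(8,-17,8))]:
        q=proj(world(bx,best),C[n]); q=((q-[c_,a]+.5)*k).astype(int)
        for i in range(8):
            for j in range(i):
                if bin(i^j).count("1")==1: cv2.line(im,tuple(map(int,q[i])),tuple(map(int,q[j])),(0,255,0),1)
    out.append(im)
h=max(i.shape[0] for i in out); cv2.imwrite("pics/fit.png",np.hstack([cv2.copyMakeBorder(i,0,h-i.shape[0],0,0,0) for i in out]))
E
```

```text
scene boom 0.87 4393 [159 281] [289 392]
scene lamp 0.71 7309 [160 243] [342 392]
top boom 0.72 8233 [213 273] [300 441]
top lamp 0.9 11613 [213 229] [300 440]
sign_stand_a [(array([394., 164.]), 0.58)]
hole_punch [(array([389., 304.]), 0.56)]
eyelet_jar [(array([324., 180.]), 0.91)]
cedar_block_1 [(array([271., 177.]), 0.88), (array([380., 257.]), 0.72)]
[('scene', 'boom'), ('top', 'boom')] [540.402 -31.932  -1.784] 0.1456836462020874
[('scene', 'boom'), ('scene', 'lamp'), ('top', 'boom'), ('top', 'lamp')] [539.92  -32.343  -1.785] 0.25689321756362915
[('top', 'boom'), ('top', 'lamp')] [539.774 -32.255  -1.782] 0.08072566986083984
[('scene', 'boom'), ('scene', 'lamp')] [540.987 -34.452  -1.788] 0.169996440410614
```

View pics/fit.png

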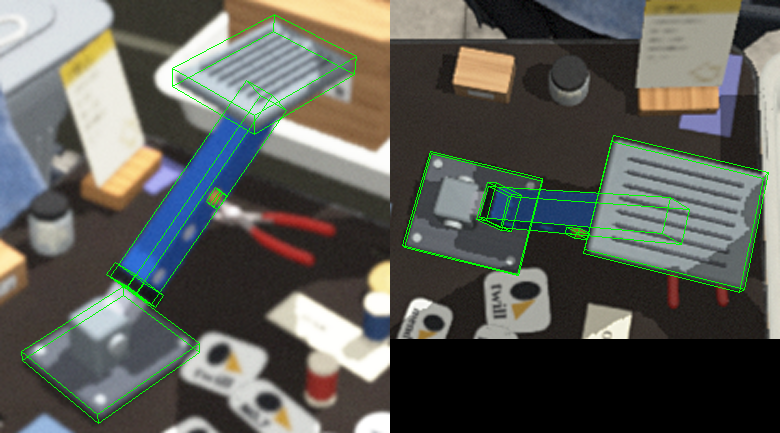

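The fit is good: all four outlines match in both views, and the modelled pin box falls on the brass pin. Next I'll check that the tilted grasp poses are reachable, and where the sign stands.

```bash
cat >> geo.py <<'E'
from scipy.spatial.transform import Rotation as Rot
P=np.array([540.,-32.5,-1.784])
RW=Rot.from_euler("z",P[2]).as_matrix()@R38   # pin_spot axes in world
SPOT=np.array([P[0],P[1],140.])
ux,uy,uz=RW.T
def quat(sg): return Rot.from_matrix(np.c_[-sg*ux*-1 if False else np.cross(sg*uy,-uz),sg*uy,-uz]).as_quat()
def tcp(s,back=0): return SPOT+s*ux+(back-19)*uz
E
sed -i 's/-sg\*ux\*-1 if False else //' geo.py
python3 - <<'E'
from geo import *
c=get_calibration("top"); V=np.array(c["view"]); 
def px2w(u,v,z):
    d=V[:3,:3].T@np.array([(u-c["cx"])/c["fx"],-(v-c["cy"])/c["fy"],-1]); o=-V[:3,:3].T@V[:3,3]; return o+d*(z-o[2])/d[2]
for n,u,v in (("sign",390,187),("jar",324,180)):
    w=px2w(u,v,15); print(n,w.round(),"lamp frame",(Rot.from_euler("z",-P[2]).apply(w-[P[0],P[1],0])).round())
for sg in (1,-1):
    print(sg,quat(sg).round(3))
    for s,b in ((0,0),(100,0),(0,200),(0,60),(100,60)):
        q=solve_ik(tcp(s,b),quat(sg)); print(s,b,tcp(s,b).round(),None if q is None else np.round(q,2))
    for h in (430,480): 
        t=tcp(0,200); t[2]=h; q=solve_ik(t,quat(sg)); print(h,t.round(),None if q is None else np.round(q,2))
print(current_contact_force(),current_finger_force(),current_joint_pos())
E
```

```text
sign [ 705. -140.   15.] lamp frame [ 70. 184.  15.]
jar [714. -13.  15.] lamp frame [-56. 166.  15.]
1 [ 0.736  0.594 -0.253  0.204]
0 0 [538. -44. 125.] [ 0.58  0.42 -0.52  0.49 -1.18  2.03]
100 0 [ 521. -121.  187.] [ 0.47  0.3  -0.56  0.53 -1.22  2.14]
0 200 [564.  76. 283.] [ 0.72  0.38 -0.15  0.37 -1.6   2.11]
0 60 [545.  -8. 172.] [ 0.63  0.4  -0.42  0.44 -1.31  2.06]
100 60 [529. -85. 234.] [ 0.53  0.28 -0.45  0.48 -1.35  2.16]
430 [564.  76. 430.] [ 0.72  0.33  0.08  0.39 -1.87  2.22]
480 [564.  76. 480.] [-2.63 -1.43  0.71 -1.74 -2.65 -2.6 ]
-1 [-0.594  0.736 -0.204 -0.253]
0 0 [538. -44. 125.] [ 0.58  0.42 -0.52  0.49 -1.18 -1.11]
100 0 [ 521. -121.  187.] [ 0.47  0.3  -0.56  0.53 -1.22 -1.  ]
0 200 [564.  76. 283.] [ 0.72  0.38 -0.15  0.37 -1.6  -1.04]
0 60 [545.  -8. 172.] [ 0.63  0.4  -0.42  0.44 -1.31 -1.08]
100 60 [529. -85. 234.] [ 0.53  0.28 -0.45  0.48 -1.35 -0.98]
430 [564.  76. 430.] [ 0.72  0.33  0.08  0.39 -1.87 -0.93]
480 [564.  76. 480.] [ 0.72  0.32  0.18  0.41 -1.96 -0.88]
[-0.21815703  0.0020369   0.43380244] 0.0 [-8.35879716e-01  3.58579650e-01  1.19059380e-02 -2.81146335e-05
 -1.22409333e+00 -2.88092691e-01]
```

Run:
```python
from geo import *
p=np.array(current_tcp_pos()); p[2]=450
line_to(p,300); t=tcp(0,200); t[2]=470
move_ptp(t,quat(-1)); print(current_t(),current_tcp_pos())
line_to(tcp(0,150),250); print(current_t())
f0=np.array(current_contact_force()); print(f0)
line_to(tcp(0,0),120)
print(current_t(),np.array(current_tcp_pos())-tcp(0),np.array(current_contact_force())-f0,current_width())
im=[]
for n,(a,b,c_,d) in {"scene":(130,330,230,430),"top":(150,350,220,420)}.items():
    im.append(cv2.resize(camera(n)[a:b,c_:d,::-1],(390,390),interpolation=cv2.INTER_CUBIC))
cv2.imwrite("pics/around.png",np.hstack(im))
```

```text
4.7333 [563.65816396  75.58820155 470.07785796]
5.8
[ 0.8126597  -0.30887863 -0.12909953]
7.2 [0.51764496 0.48089222 0.41127792] [-0.21460881  0.33196742  0.00470481] 87.94281656210399
```

View pics/around.png

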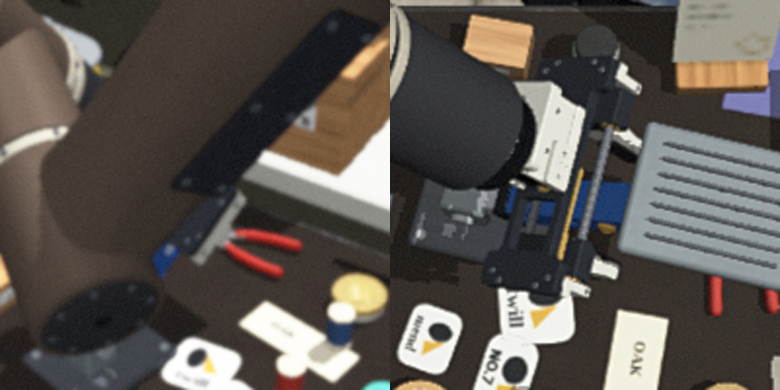

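The top view shows the gripper straddling the tube, with the brass pin at (607,228) in line with the near finger and the panel clear. I'll close with a light grip, which limits the thrust through slip.

```bash
cat >> geo.py <<'E'
def frc(): return np.mean([current_contact_force() for _ in range(3)],0)@RW
def state(f0): 
    p=(np.array(current_tcp_pos())-tcp(0))@RW; f=frc()-f0
    print(f"t={current_t():.2f} p={p.round(2)} F={f.round(1)} w={current_width():.2f} ff={np.round(current_finger_force(),1)}"); return p,f
E
python3 - <<'E'
from geo import *
f0=frc(); np.save("f0.npy",f0)
move_gripper(50); state(f0)
move_gripper(20,16); state(f0); pause(.2); state(f0)
E
```

```text
t=8.12 p=[ 0.02  0.   -0.02] F=[0.2 1.2 0.7] w=50.23 ff=0.0
t=8.55 p=[ 0.1  -1.09 -0.28] F=[-1.6 -6.3  5.2] w=34.05 ff=16.0
t=8.75 p=[ 0.1  -1.07 -0.24] F=[-1.6 -7.7  4.1] w=33.76 ff=16.0
```

Run:
```python
from geo import *
f0=np.load("f0.npy")
for s in (1,2,3,4,6,8,11,14):
    line_to(tcp(s),20); p,f=state(f0)
    if f[0]<-28: break
```

```text
t=9.00 p=[ 0.22 -1.05 -0.25] F=[-5.2 -7.8  4.8] w=33.96 ff=16.0
t=9.25 p=[ 0.54 -1.01 -0.24] F=[-8.2 -9.2  4.2] w=33.90 ff=16.0
t=9.50 p=[ 1.22 -1.04 -0.27] F=[-10.  -10.3   3.9] w=33.52 ff=16.0
t=9.75 p=[ 2.11 -1.02 -0.27] F=[-10.4  -9.8   4.3] w=33.84 ff=16.0
t=10.00 p=[ 3.51 -0.99 -0.25] F=[-12.7  -9.5   3.8] w=34.05 ff=16.0
t=10.25 p=[ 4.52 -0.97 -0.24] F=[-16.7 -12.2   3.7] w=34.07 ff=16.0
t=10.55 p=[ 9.69 -1.02 -0.22] F=[-2.1 -6.9  2.7] w=33.75 ff=16.0
t=10.85 p=[12.36 -1.   -0.25] F=[-9.1 -9.9  4.5] w=33.66 ff=16.0
```

```bash
cat >> geo.py <<'E'
def boom_s():
    """boom travel from the panel's edges in the top view (template = silhouette fit, x only)"""
    camera("top"); r=masks_of("top","head_back"); 
    if not r: return None
    m=r[0]["mask"]; c=get_calibration("top"); m=m.copy(); m[:,:330]=0
    def e(s):
        q=sil([boom(s)[2]],P,c,2); return 1-np.minimum(q,m).sum()/np.maximum(q,m).sum()
    g=np.arange(-5,112,.5); E_=[e(s) for s in g]; return g[int(np.argmin(E_))],min(E_)
E
python3 - <<'E'
from geo import *
f0=np.load("f0.npy"); print(boom_s()); state(f0)
line_to(tcp(24),25);state(f0);print(boom_s())
E
```

```text
(np.float64(9.5), np.float32(0.09635073))
t=10.95 p=[12.35 -0.99 -0.25] F=[-9.4 -9.   3.8] w=33.91 ff=16.0
t=11.50 p=[22.17 -0.97 -0.23] F=[-9.5 -9.6  4. ] w=33.82 ff=16.0
(np.float64(20.5), np.float32(0.09263569))
```

```bash
cat >> geo.py <<'E'
def climb(s,smax,f0,step=1,thr=16):
    while s<smax:
        s+=step; line_to(tcp(s),15); p,f=state(f0)
        if f[0]<-thr: print("click?",s); break
    return s
E
python3 - <<'E'
from geo import *
f0=np.load("f0.npy"); line_to(tcp(35),30);state(f0)
climb(35,57,f0); print(boom_s())
E
```

```text
t=12.12 p=[33.32 -0.95 -0.26] F=[-8.4 -9.4  3.1] w=33.73 ff=16.0
t=12.37 p=[34.18 -0.94 -0.24] F=[-10.   -9.2   3.5] w=33.78 ff=16.0
t=12.62 p=[36.52 -0.96 -0.25] F=[-2.5 -6.7  3.7] w=33.61 ff=16.0
t=12.87 p=[37.3  -0.94 -0.23] F=[-4.1 -7.4  4. ] w=33.82 ff=16.0
t=13.12 p=[38.25 -0.94 -0.24] F=[-5.  -7.2  3.9] w=33.61 ff=16.0
t=13.37 p=[39.22 -0.96 -0.27] F=[-3.7 -7.4  3.9] w=34.24 ff=16.0
t=13.62 p=[40.48 -0.93 -0.23] F=[-3.4 -7.7  3.8] w=33.59 ff=16.0
t=13.87 p=[41.2  -0.92 -0.24] F=[-4.3 -6.6  3.5] w=33.76 ff=16.0
t=14.12 p=[41.95 -0.92 -0.24] F=[-6.1 -8.8  4.2] w=34.04 ff=16.0
t=14.37 p=[42.22 -0.89 -0.24] F=[-9.3 -9.3  2.9] w=33.89 ff=16.0
t=14.62 p=[42.39 -0.89 -0.26] F=[-13.  -10.5   4.1] w=34.08 ff=16.0
t=14.87 p=[42.54 -0.88 -0.28] F=[-18.4 -10.5   3.4] w=33.89 ff=16.0
click? 46
(np.float64(39.0), np.float32(0.09985489))
```

The force rises steeply at about 42 mm of travel, so the tube has hit a hard stop, as expected from the click. I'll relieve the thrust, test the lock gently downwards, release, go back to the pin and look.

Run:
```python
from geo import *
f0=np.load("f0.npy")
for s in (44,42.5,41.5,40.5,39.5,38.5):
    line_to(tcp(s),20); p,f=state(f0)
    if f[0]>8: break
line_to(tcp(p[0]),20)
move_gripper(70); state(f0); print(boom_s())
line_to(tcp(0),120); state(f0); np.save("f0.npy",frc())
cv2.imwrite("pics/mid.png",np.hstack([cv2.resize(camera("top")[215:300,270:370,::-1],(490,416),interpolation=cv2.INTER_CUBIC),cv2.resize(camera("scene")[180:300,270:360,::-1],(310,416),interpolation=cv2.INTER_CUBIC)]))
```

```text
t=15.22 p=[42.19 -0.9  -0.26] F=[-10.   -8.6   4.4] w=34.20 ff=16.0
t=15.47 p=[41.82 -0.91 -0.25] F=[-4.  -7.9  4.1] w=34.06 ff=16.0
t=15.72 p=[41.53 -0.93 -0.23] F=[ 0.  -7.   3.4] w=34.12 ff=16.0
t=15.97 p=[40.85 -0.93 -0.25] F=[ 0.7 -6.2  3.6] w=33.57 ff=16.0
t=16.22 p=[40.37 -0.97 -0.26] F=[ 2.9 -5.2  4.2] w=33.74 ff=16.0
t=16.47 p=[40.13 -0.97 -0.26] F=[ 6.1 -4.6  3.3] w=34.19 ff=16.0
t=17.52 p=[ 4.013e+01  1.000e-02 -0.000e+00] F=[ 0.3 -0.8  1.3] w=69.83 ff=0.0
(np.float64(38.0), np.float32(0.11667669))
t=18.11 p=[-0.87 -0.17 -0.2 ] F=[0.5 0.2 0.8] w=70.14 ff=0.0
```

View pics/mid.png

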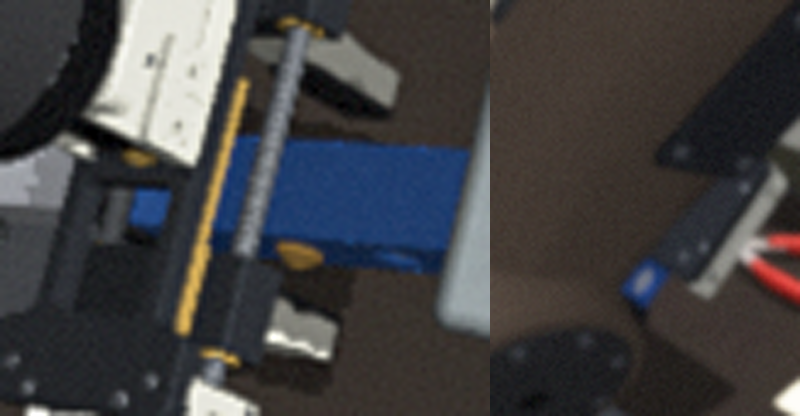

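The pin is out in the middle hole (brass at crop (300,255)), with the empty uppermost hole above it at (400,258). I'll run the same cycle to the last hole.

Run:
```python
from geo import *
f0=np.load("f0.npy")
line_to(tcp(0),20); move_gripper(50); move_gripper(20,16); pause(.2); p,f=state(f0)
if abs(p[2])<2 and current_width()<35.2:
    for s in (1,2,3,4,6,8,11,14):
        line_to(tcp(s),20); p,f=state(f0)
        if f[0]<-26: break
    print(boom_s())
```

```text
t=19.68 p=[ 0.09 -1.07 -0.23] F=[-1.7 -7.   4. ] w=33.86 ff=16.0
t=19.93 p=[ 0.17 -1.03 -0.22] F=[-6.3 -7.8  3.9] w=34.00 ff=16.0
t=20.18 p=[ 0.5  -1.04 -0.25] F=[-9.  -9.1  2.7] w=34.23 ff=16.0
t=20.43 p=[ 1.19 -1.01 -0.24] F=[-10.6  -9.5   2.4] w=33.78 ff=16.0
t=20.68 p=[ 2.1  -1.01 -0.24] F=[-10.2  -9.4   2.6] w=33.83 ff=16.0
t=20.93 p=[ 3.82 -0.99 -0.24] F=[-12.1  -9.3   3.8] w=34.09 ff=16.0
t=21.18 p=[ 4.87 -0.99 -0.23] F=[-16.4 -11.    2. ] w=33.55 ff=16.0
t=21.48 p=[ 9.13 -1.03 -0.24] F=[-5.9 -7.2  2.6] w=34.00 ff=16.0
t=21.78 p=[12.29 -0.96 -0.22] F=[-9.  -9.   3.5] w=33.67 ff=16.0
(np.float64(50.0), np.float32(0.14537525))
```

Run:
```python
from geo import *
f0=np.load("f0.npy"); line_to(tcp(35),30);state(f0)
climb(35,60,f0); print(boom_s())
```

```text
t=22.73 p=[33.07 -0.94 -0.24] F=[-10.4  -9.6   3.5] w=34.08 ff=16.0
t=22.98 p=[33.97 -0.91 -0.24] F=[-11.   -9.7   3.3] w=34.08 ff=16.0
t=23.23 p=[34.89 -0.93 -0.24] F=[-11.9  -9.9   3.2] w=33.86 ff=16.0
t=23.48 p=[35.95 -0.94 -0.26] F=[-11.8  -9.9   3.4] w=33.90 ff=16.0
t=23.73 p=[36.98 -0.95 -0.27] F=[-11.2  -9.4   2.8] w=33.97 ff=16.0
t=23.98 p=[37.92 -0.92 -0.24] F=[-10.8  -9.3   3.2] w=33.77 ff=16.0
t=24.23 p=[38.94 -0.96 -0.29] F=[-10.9  -8.4   2.4] w=33.62 ff=16.0
t=24.48 p=[39.97 -0.9  -0.23] F=[-11.4 -10.    3.3] w=33.87 ff=16.0
t=24.73 p=[40.94 -0.92 -0.25] F=[-11.1  -9.6   3.8] w=33.98 ff=16.0
t=24.98 p=[41.96 -0.91 -0.23] F=[-11.4  -8.8   3. ] w=33.63 ff=16.0
t=25.23 p=[43.11 -0.93 -0.26] F=[-10.7  -8.1   2.7] w=34.08 ff=16.0
t=25.48 p=[44.17 -0.91 -0.23] F=[-9.9 -8.6  2.9] w=33.44 ff=16.0
t=25.73 p=[46.69 -0.95 -0.24] F=[-3.2 -6.9  4. ] w=33.68 ff=16.0
t=25.98 p=[47.35 -0.94 -0.24] F=[-5.  -7.1  1.3] w=33.60 ff=16.0
t=26.23 p=[48.25 -0.94 -0.26] F=[-5.9 -7.   2.7] w=33.75 ff=16.0
t=26.48 p=[49.21 -0.91 -0.23] F=[-5.1 -8.1  2.9] w=33.77 ff=16.0
t=26.73 p=[50.22 -0.88 -0.25] F=[-5.9 -7.9  2.9] w=33.75 ff=16.0
t=26.98 p=[51.1  -0.87 -0.22] F=[-6.4 -7.3  3.2] w=33.77 ff=16.0
t=27.23 p=[51.68 -0.89 -0.23] F=[-8.  -8.3  3.1] w=33.77 ff=16.0
t=27.48 p=[51.88 -0.86 -0.23] F=[-11.4  -8.9   3.5] w=33.83 ff=16.0
t=27.73 p=[52.06 -0.85 -0.25] F=[-15.   -9.7   3.9] w=34.13 ff=16.0
t=27.98 p=[52.22 -0.84 -0.26] F=[-20.1 -11.7   2.5] w=34.10 ff=16.0
click? 56
(np.float64(89.5), np.float32(0.16509396))
```

The signature is the same at about 52 mm (boom about 90 mm up). I'll relieve the thrust, release, withdraw square to the tube and check with the camera.

Run:
```python
from geo import *
f0=np.load("f0.npy")
for s in (54,52.5,51.5,50.5,49.5):
    line_to(tcp(s),20); p,f=state(f0)
    if f[0]>4: break
line_to(tcp(p[0]),20)
move_gripper(80); state(f0)
line_to(tcp(p[0],150),150); t=tcp(p[0],200); t[2]=470; line_to(t,250)
q=np.array(current_joint_pos()); q[0]+=0.7; move_joints(q); print(current_t(),boom_s())
cv2.imwrite("pics/end.png",np.hstack([cv2.resize(camera("scene")[130:350,230:410,::-1],(450,550),interpolation=cv2.INTER_CUBIC),cv2.resize(camera("top")[150:350,220:347,::-1],(349,550),interpolation=cv2.INTER_CUBIC)]))
cv2.imwrite("pics/end_scene.png",camera("scene")[:,:,::-1])
```

```text
t=28.33 p=[51.88 -0.85 -0.23] F=[-10.6  -9.5   2.8] w=33.73 ff=16.0
t=28.58 p=[51.58 -0.89 -0.25] F=[-5.3 -8.1  3.5] w=33.54 ff=16.0
t=28.83 p=[51.33 -0.93 -0.25] F=[-2.7 -6.5  3.1] w=33.85 ff=16.0
t=29.08 p=[50.77 -0.92 -0.24] F=[-0.1 -6.3  3.4] w=33.73 ff=16.0
t=29.33 p=[50.09 -0.92 -0.24] F=[ 1.2 -6.2  3.2] w=34.08 ff=16.0
t=30.52 p=[50.09 -0.    0.  ] F=[-0.6  0.3 -0.3] w=79.89 ff=0.0
34.0333 (np.float64(88.0), np.float32(0.209104))
```

View pics/end.png

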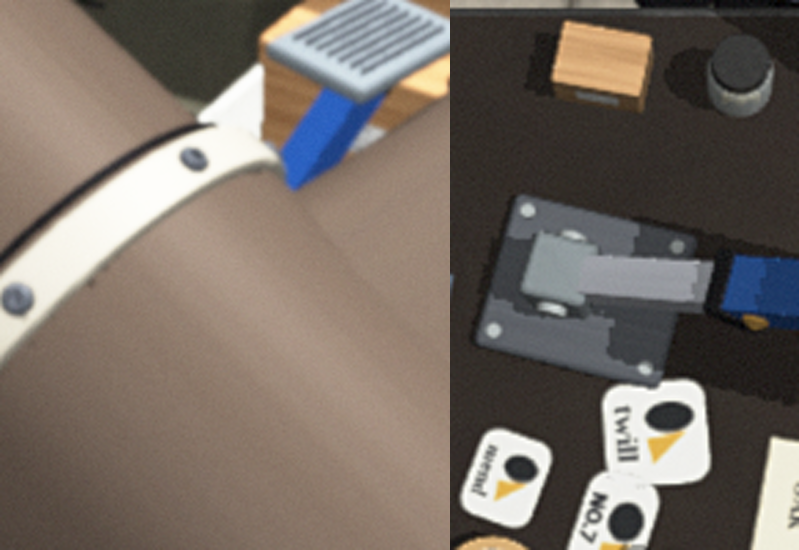

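Run:
```python
from geo import *
a=cv2.imread("pics/top0.png"); b=camera("top")[:,:,::-1]
f=lambda i:cv2.resize(i[245:285,310:355],(395,351),interpolation=cv2.INTER_CUBIC)
cv2.imwrite("pics/pin.png",np.hstack([f(a),f(b)]))
for n in ("sign_stand_a","eyelet_jar","tape_roll","hole_punch"): print(n,[np.round(d["point"]) for d in find_in("top",n)][:1])
```

```text
sign_stand_a [array([394., 163.])]
eyelet_jar [array([322., 177.])]
tape_roll [array([224., 369.])]
hole_punch [array([392., 296.])]
```

View pics/pin.png

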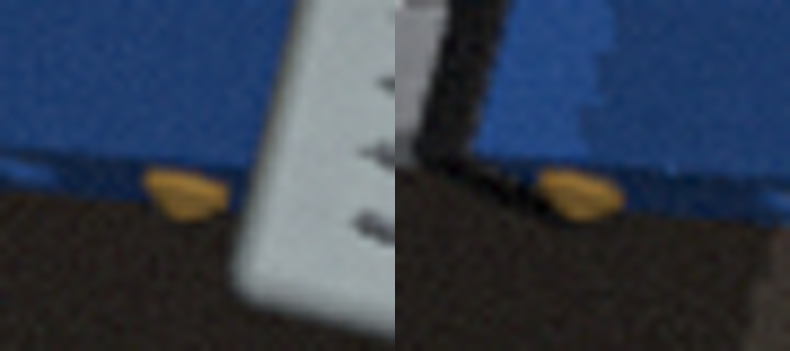

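The pin sticks out as far as it did at the start (brass at (188,193) before, (582,193) now). The collar is just below it, so it is in the last hole.

```bash
python3 -c "
from plant import *
print(close_job(),current_t())"
```

```text
the job is handed in; nothing more can be done
the job is handed in; nothing more can be done
```

The blue tube is locked in its highest hole, about 90 mm further up: it clicked first in the middle hole, then in the last with the pin fully out. The job was handed in at about 34 s; the grip stayed at 16 N and the force along the tube peaked at about 20 N.

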